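# Sort puppet-rod grips and discs with a scraper

## Robot

A 6-joint arm with a two-finger parallel gripper is mounted at the origin on the work surface. World frame = base frame: x ahead of the robot, y to its left, z up, the work surface at z = 0. Lengths are in m, angles in degrees, forces in N, time in s.
With the tool pointing down it reaches from about 0.4 to 0.825 m from the base axis. Payload 7 kg.
Tool frame: the origin (TCP) lies where the fingers leave the gripper's body, on its centre line; the fingertips stand 66 mm ahead of it and the grasp point (between the pads) lies 47 mm ahead of it; z points along the fingers, y is the direction in which the jaws open and shut (so a half turn about z gives the same grasp; the last joint's range is limited). The gripper opens to 88 mm and grips with 3 to 60 N. Pads are 19 mm wide; open, the fingers measure 130 mm over their backs; the gripper's body (78 mm by 193 mm) begins 47 mm behind the grasp point.
Start: joints at [-53.623, 20.546, 0.682, 0, -70.136, -16.507], TCP at [0.229, -0.635, 0.292] pointing down, gripper open.
Joint ranges: [-176.03, 176.03], [-82.01, 121.73], [-58.28, 71.71], [-173.87, 95.51], [-174.79, -0.11], [-173.66, 173.66]. Speed limits (degrees/s): [136.94, 136.94, 172.46, 180, 180, 180].

## Interface

Orientations are given as [roll, pitch, yaw] about the fixed x, y, z axes, in that order (R = Rz(yaw) Ry(pitch) Rx(roll)).
In Python, from plant import get_obs, snapshot, close_job gives the robot as it stands.
- The arm moves only by the tool play_rows, never from a script. Its argument "series" is a list of rows, each a list of 5 numbers: the opening in per cent of the stroke, from 0 (shut) to 100 (fully open), then the shift along the tool's x, y, z in m, then the turn about the tool's z in degrees. In form: [[jaw, dx, dy, dz, spin], ...]. A call has 1 to 10 rows; each row is the pose to reach, as a shift and turn from the pose commanded when the call began, along the tool's axes at that moment; what a row does not reach only later rows make up. A row lasts 1/10 s, in which the tool goes at most 50 mm and 8.59 degrees, less where a joint would pass 70% of its speed; a pose out of reach is approached as far as the arm can. A call with a gripper value outside its range is refused whole. The fingers move at their own pace and stop on an object; the grip force is fixed at half the most. Time passes only in rows, so rows that repeat a pose let the fingers close. It gives the time, the measured TCP pose, the force and the opening at its end, in the units of the state.
- get_obs(): the state, without advancing time (a new reading comes with each control period).
- snapshot(name): name is "scene" or "top" or "wrist"; returns a dict with "frame" (384x512x3 uint8, red, green, blue), "z_map" (384x512 float32, m along the optical axis (not along the pixel's ray), 0 where there is no reading), "mtx" (3x3 intrinsics, pixels), "D" ([k1, k2, p1, p2, k3] as OpenCV has them; the pictures are not rectified), "camera_from_world" (4x4, takes a point from world to camera coordinates); the wrist camera has in their place "tool_from_camera" (4x4, takes a point from camera to tool coordinates, whose origin is the TCP and whose axes are the flange's). Camera axes: x right, y up, looking along -z (the intrinsics and any distortion apply to the point x, -y, -z); pixel columns grow to the right and rows downward; lengths in m; the calibration is good to about 2 mm. A picture is of the moment at which its call begins: read the wrist's pose just before it.
- close_job(): hands the job in, once; it reports no verdict.
The state is a dict: "clock": time; "joint_pos": joint angles; "qvel": joint speeds; "tau": joint torques, N m; "tool_pos": TCP position; "orientation": TCP orientation; "force": force on the tool from outside, world axes, zero at the start; "moment": the same for the moment, N m; "opening": finger opening in m.
Only numpy, scipy, OpenCV 4.12 (cv2) and the standard library are available. Lean on these libraries where they do the work, as an engineer would, in place of code of your own. Each camera call takes 0.05 s, during which the arm holds its last target.

## Task

Draw the flat steel scraper straight up out of its slotted wooden block, and with it sweep the mixed wooden parts off the board: the two square grips into the tray that already holds a grip, the two round discs into the tray that already holds a disc. Touch the parts only with the scraper, never with the fingers, and leave the little jar on the board where it stands. Then stand the scraper back in its slot, fully down, and let go.

Things in the scene. Friction and masses are not known exactly. Their poses are not given: they have to be found in the camera images.
- scraper: loose flat steel plate standing on end in the holder's slot: 50 mm wide (its x), 5 mm thick (its y), 110 mm tall (its z), 80 g; origin at the centre of its lower edge. In the slot the lower edge is 20 mm above the table and the top edge 130 mm above it, 75 mm standing free above the block; pinch it across its thickness from above
- holder: fixed pale wooden block 90 x 60 x 55 mm (x, y, z), on the table outside the left or the right tray (side varies; a tall pot of rods stands on the other); origin at the centre of its underside. Through its centre along x an open-topped slot 60 mm long, 9 mm wide, 35 mm deep (floor 20 mm above the table), flared to 17 mm wide over the top 12 mm
- board: fixed wooden board 360 x 240 mm (x, y), top 45 mm above the table, yaw within 6 degrees; origin at the centre of its underside, x away from the robot, y to the robot's left. A tray butts against its +y side and one against its -y side. The parts lie in four rows at about -125, -62, 1 and 64 mm along its x, one in each, so a 50 mm wide sweep along y clears one part and misses its neighbours
- tray_grips: fixed open wooden tray, 260 x 110 mm outside (x, y), 43 mm tall, walls and floor 5 mm; it butts lengthwise against the board's left or right side (varies), parallel to it, rim 2 mm below the board's top, so parts pushed about 20 mm past that edge drop in. Origin at the centre of its underside. Already holds one square grip, and takes the grips
- tray_discs: fixed open wooden tray, 260 x 110 mm outside (x, y), 43 mm tall, walls and floor 5 mm; it butts lengthwise against the board's left or right side (varies), parallel to it, rim 2 mm below the board's top, so parts pushed about 20 mm past that edge drop in. Origin at the centre of its underside. Already holds one round disc, and takes the discs
- grip_a: loose square wooden rod grip, 46 x 14 x 12 mm (x, y, z), about 15 g, lying flat on the board somewhere, any yaw to about 30 degrees from the board's x; origin at the centre of its underside, x along its length. One of the two to be sorted
- grip_b: loose square wooden rod grip, 46 x 14 x 12 mm (x, y, z), about 15 g, lying flat on the board somewhere, any yaw to about 30 degrees from the board's x; origin at the centre of its underside, x along its length. One of the two to be sorted
- disc_a: loose round wooden disc, 32 mm across, 12 mm thick, same pale wood as the grips, about 15 g, lying flat on the board; origin at the centre of its underside, z its axis. One of the two to be sorted
- disc_b: loose round wooden disc, 32 mm across, 12 mm thick, same pale wood as the grips, about 15 g, lying flat on the board; origin at the centre of its underside, z its axis. One of the two to be sorted
- grip_c: the grip already in the grips' tray, same as the others; stays in that tray
- disc_c: the disc already in the discs' tray, same as the others; stays in that tray
- jar: small amber glass jar, 38 mm across, 45 mm tall, 80 g, standing at the far end of the board (about 140 mm along the board's x); a bystander, to be left alone; origin at the centre of its underside
Mind the look-alikes: they are no part of the job. Leave any green look-alike of the holder alone. Of the things that look like the scraper, the smaller one is meant.

How it is judged:
By the outcome, as a careful person would: the job done as asked, in the order asked, and still so for the second after the job is handed in, with the robot touching nothing.
It also fails if it takes over 66 s, if anything falls off the work surface, if the arm or the gripper's body presses on something with over 40 N, if the wrist force passes 120 N, or if a joint passes its speed limit or range.

## Working session

There is one attempt and no reset: what is moved stays moved. The work goes in short steps, Python scripts to look and compute and a tool call to move; the robot and the scene stay as the last step left them, time stands still between calls to the robot, and variables do not carry over. Pictures are saved under pics/ and viewed, and the job is handed in when it is done.

Besides the shell and the picture viewer there is one more tool, called after "Emit:" in YAML: its name, and indented under it one key for each argument. play_rows: Moves the arm, as the interface text tells. Its arguments: {"type":"object","properties":{"series":{"type":"array"}},"required":["series"]}

```bash
mkdir -p pics; ls; python3 - <<'E'
from plant import get_obs, snapshot
import cv2,pickle
o=get_obs();print(o)
for n in("scene","top"):
    s=snapshot(n);pickle.dump(s,open(f"{n}0.pkl","wb"))
    cv2.imwrite(f"pics/{n}0.png",cv2.resize(s["frame"][:,:,::-1],(800,600),interpolation=cv2.INTER_CUBIC))
    print(n,s["mtx"],s["D"],s["camera_from_world"])
E
```

```text
pics
{'clock': 0.0, 'joint_pos': array([-5.36231080e+01,  2.05915634e+01,  6.33517966e-01, -2.01136629e-02,
       -7.01362225e+01, -1.65085590e+01]), 'qvel': array([-0.0472903 ,  0.13240353, -0.01126557, -0.08189374, -0.05465232,
        0.01074188]), 'tau': array([ 8.41993005e-04, -5.82717955e+01,  2.93066114e+01,  6.99734107e+00,
        6.89045613e-03, -2.41413736e-04]), 'tool_pos': array([ 0.22927513, -0.63445875,  0.29121923]), 'orientation': array([ 1.79904245e+02, -8.66102062e-03, -1.60138510e+02]), 'force': array([ 0.41488601, -0.71319773,  0.27631302]), 'moment': array([ 0.01931522,  0.03796313, -0.02838628]), 'opening': 0.08766918617135108}
scene [[371.29210643   0.         255.18082447]
 [  0.         371.29210643 193.4741308 ]
 [  0.           0.           1.        ]] [-0.05088946  0.          0.          0.          0.        ] [[ 0.13705702  0.99047114 -0.01350164 -0.13567642]
 [-0.805124    0.11932913  0.5809784   0.40177454]
 [ 0.57705348 -0.06875667  0.81380698 -1.34916   ]
 [ 0.          0.          0.          1.        ]]
top [[460.42219113   0.         252.7723971 ]
 [  0.         460.42219113 193.31773169]
 [  0.           0.           1.        ]] [-0.10980367  0.          0.          0.          0.        ] [[ 0.01107708 -0.99980046 -0.01662332  0.05012695]
 [ 0.99178257  0.00886624  0.1276273  -0.57830423]
 [-0.12745445 -0.01790046  0.99168288 -1.14791486]
 [ 0.          0.          0.          1.        ]]
```

View pics/scene0.png

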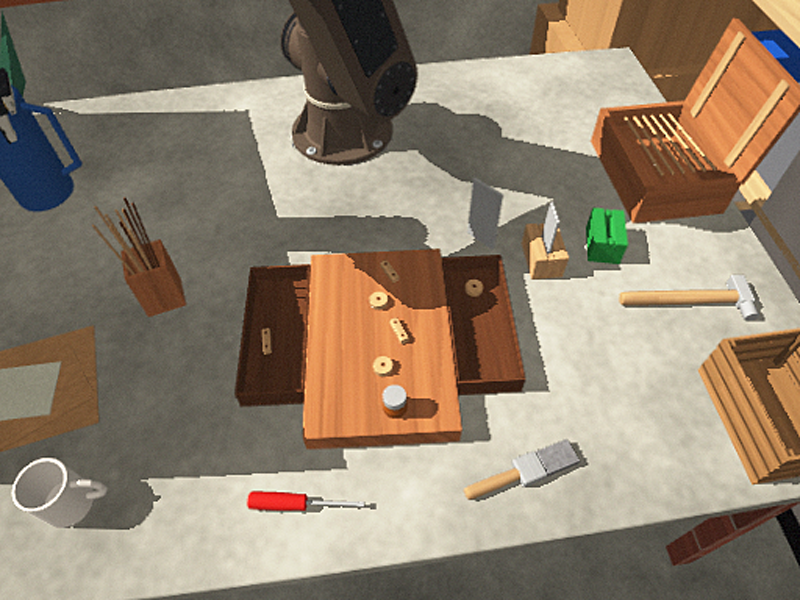

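View pics/top0.png

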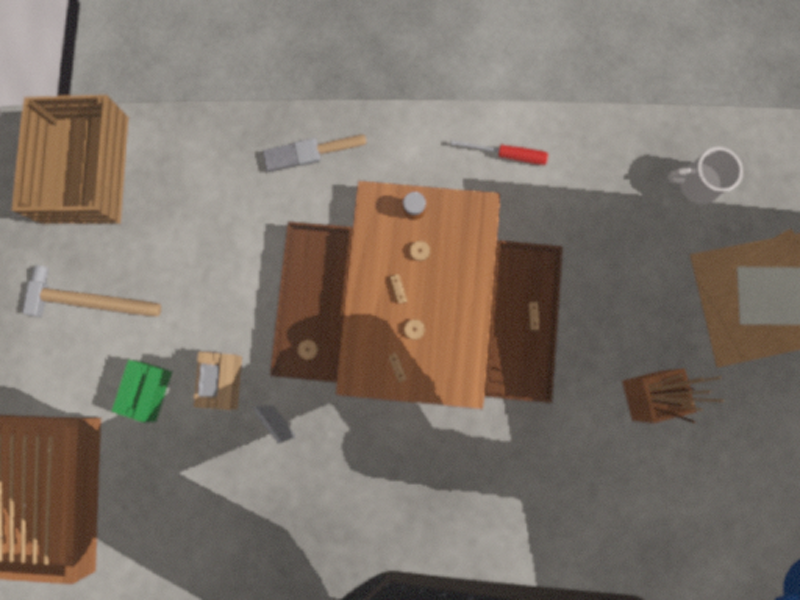

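Holder candidates, in pixels of the 800x600 scene picture: a pale block at (546,255) and a green block at (607,235). Scraper candidates: the small plate in the pale block at (550,225), a larger dark plate at (485,210), and the brush at (550,460). By the description I want the small plate in the pale block. Next I'll check it in a close crop and measure.

```bash
cat > h.py <<'E'
import numpy as np,cv2,pickle
def cloud(s):
    K,D=s["mtx"],np.array(s["D"]);h,w=s["z_map"].shape
    u,v=np.meshgrid(np.arange(w),np.arange(h))
    n=cv2.undistortPoints(np.stack([u,v],-1).reshape(-1,1,2).astype(float),K,D).reshape(h,w,2)
    d=np.stack([n[...,0],-n[...,1],-np.ones((h,w))],-1)
    T=s["camera_from_world"];R=T[:3,:3];o=-R.T@T[:3,3]
    r=d@R
    return o,r,o+r*s["z_map"][...,None]
def onplane(o,r,z): return o+r*((z-o[2])/r[...,2])[...,None]
def crop(s,x0,y0,x1,y1,f,name):
    cv2.imwrite(name,cv2.resize(s["frame"][y0:y1,x0:x1,::-1],None,fx=f,fy=f,interpolation=cv2.INTER_CUBIC))
E
python3 - <<'E'
from h import *
s=pickle.load(open("scene0.pkl","rb"));t=pickle.load(open("top0.pkl","rb"))
crop(s,290,100,420,190,6,"pics/c1.png")
crop(t,110,210,200,290,8,"pics/c2.png")
crop(t,165,110,370,270,3.8,"pics/c3.png")
for n,S in(("s",s),("t",t)):
    o,r,P=cloud(S)
    # height map picture
    z=np.clip(P[...,2]*1000,0,200);z[S["z_map"]==0]=0
    cv2.imwrite(f"pics/z{n}.png",cv2.applyColorMap((z*1.27).astype(np.uint8),cv2.COLORMAP_JET))
    for p in [(342,165),(352,145),(310,135),(388,150),(250,170)] if n=="s" else [(140,243),(132,242),(176,270),(90,250),(300,150)]:
        print(n,p,P[p[1],p[0]].round(3))
E
```

```text
s (342, 165) [0.484 0.319 0.052]
s (352, 145) [0.456 0.347 0.101]
s (310, 135) [0.384 0.246 0.083]
s (388, 150) [0.422 0.487 0.021]
s (250, 170) [0.468 0.058 0.057]
t (140, 243) [0.446 0.34  0.055]
t (132, 242) [0.447 0.347 0.101]
t (176, 270) [0.382 0.239 0.093]
t (90, 250) [0.426 0.482 0.02 ]
t (300, 150) [ 0.692 -0.066  0.041]
```

View pics/c1.png

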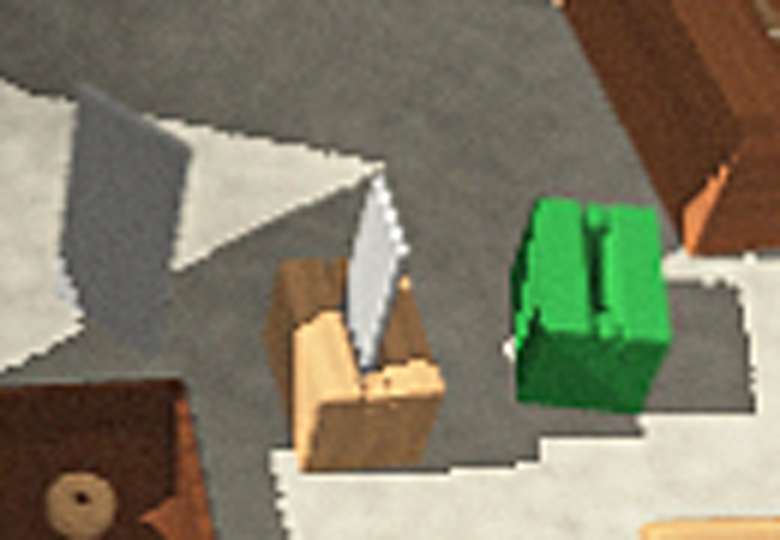

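View pics/c2.png

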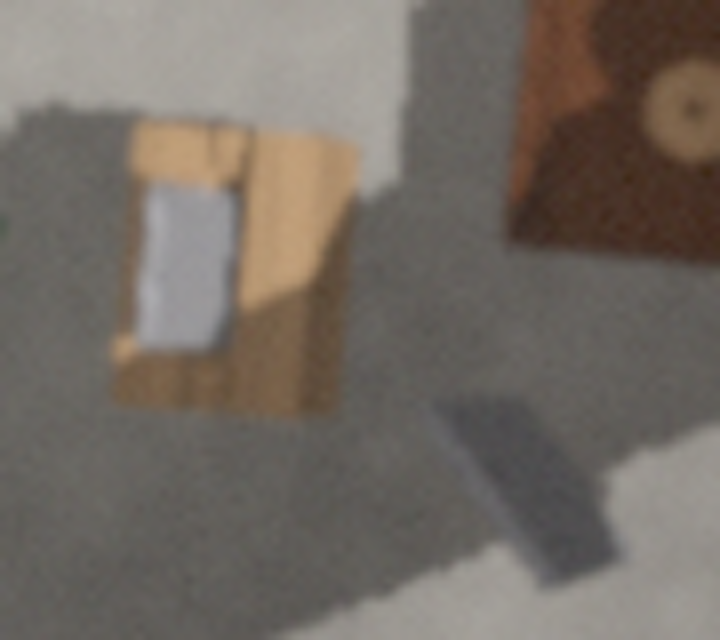

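View pics/c3.png

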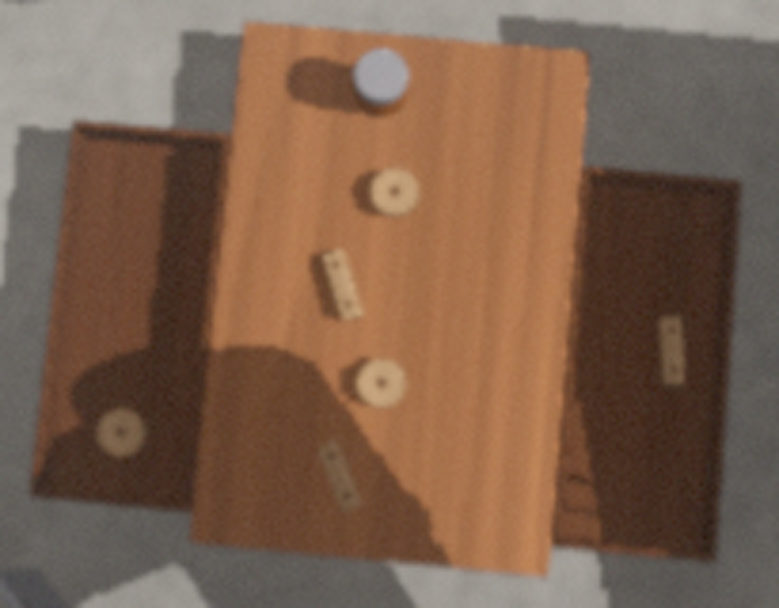

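View pics/zt.png

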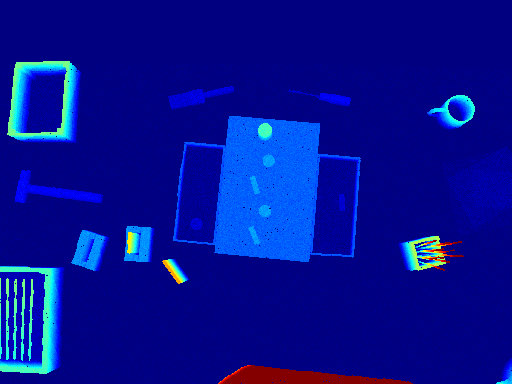

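The crop shows the small bright plate at (375,270) standing in the pale block. The larger dark plate at (125,210) stands on the table, and the green block at (600,300) is empty, so I'm taking the small plate. Now I'll measure everything.

```bash
cat > m.py <<'E'
from h import *
def rect(p): 
    (c,(w,h),a)=cv2.minAreaRect((p*1000).astype(np.float32)); 
    if w<h: w,h,a=h,w,a+90
    return np.round(c,1),round(w,1),round(h,1),round((a+90)%180-90,1)
S={n:pickle.load(open(n+"0.pkl","rb")) for n in("scene","top")}
for n,s in S.items():
    o,r,P=cloud(s);z=P[...,2];ok=s["z_map"]>0
    X,Y=P[...,0],P[...,1]
    box=lambda x0,x1,y0,y1,z0,z1: ok&(X>x0)&(X<x1)&(Y>y0)&(Y<y1)&(z>z0)&(z<z1)
    print(n)
    m=box(.36,.55,.26,.40,.049,.061); print(" holder",rect(P[m][:,:2]),np.median(z[m]))
    m=box(.36,.55,.26,.40,.07,.15);q=P[m];print(" scraper",rect(q[:,:2]),q[:,2].max(),len(q), q.mean(0).round(4))
    # plane fit vertical: y = a + b x + c z
    A=np.c_[np.ones(len(q)),q[:,0]-.45,q[:,2]-.1];c=np.linalg.lstsq(A,q[:,1],rcond=None)[0];print("  plane",c,"x range by z",[(zz,np.percentile(q[abs(q[:,2]-zz)<.008][:,0],[1,99]).round(4)) for zz in(.08,.1,.12)])
    m=box(.3,.45,.18,.28,.03,.3);q=P[m];print(" big plate",rect(q[:,:2]),q[:,2].max())
    m=box(.3,.9,-.3,.3,.039,.050);
    lab,k=cv2.connectedComponents(m.astype(np.uint8))[1],0
    cnt=np.bincount(lab[m]);k=cnt.argmax();mm=lab==k
    q=onplane(o,r,.045)[mm];print(" board",rect(q[:,:2]),np.median(z[mm]))
    m=box(.3,.9,-.2,.2,.0515,.065).astype(np.uint8)
    nl,lab,st,ce=cv2.connectedComponentsWithStats(m)
    for i in range(1,nl):
        if st[i,4]>25:
            q=onplane(o,r,.057)[lab==i];print("  part",rect(q[:,:2]),st[i,4],ce[i].round(),q.mean(0).round(4))
    m=box(.3,1,-.2,.2,.08,.11);q=P[m];print(" jar",rect(q[:,:2]),q[:,2].max())
E
python3 m.py
```

```text
scene
 holder (array([446.5, 320.4]), 120.6, 94.9, 87.4) 0.05481574982070636
 scraper (array([422.7, 316. ]), 115.5, 45.0, 54.1) 0.14395940892754888 214 [0.4409 0.3293 0.1053]
  plane [0.34042583 1.24069762 0.03003489] x range by z [(0.08, array([0.4051, 0.4729])), (0.1, array([0.4034, 0.4724])), (0.12, array([0.405, 0.473]))]
 big plate (array([383.3, 245.8]), 67.9, 12.0, 38.3) 0.1465278250664208
 board (array([599.7,  20. ]), 460.9, 362.7, 85.0) 0.04443242859684832
  part (array([476.8,  55. ]), 48.6, 14.8, 22.5) 73 [249. 173.] [0.4766 0.0553 0.057 ]
  part (array([537.6,  27.7]), 30.1, 26.9, -7.1) 96 [242. 191.] [0.5375 0.0278 0.057 ]
  part (array([602.8,  54.5]), 47.6, 14.2, 15.1) 88 [255. 211.] [0.6031 0.0545 0.057 ]
  part (array([666.2,  20. ]), 31.1, 29.9, -8.3) 123 [245. 233.] [0.6662 0.0197 0.057 ]
  part (array([745.1,  28.1]), 35.7, 25.7, 81.8) 67 [253. 263.] [0.7478 0.0282 0.057 ]
 jar (array([738. ,  29.3]), 33.0, 32.4, -54.2) 0.09242819286164394
top
 holder (array([444.9, 348.5]), 88.4, 61.7, -2.1) 0.05406753454731228
 scraper (array([421.8, 314.3]), 113.5, 41.4, 53.6
[... 157 characters left out ...]
424 , 0.4686])), (0.12, array([0.422 , 0.4709]))]
 big plate (array([411.9, 228.2]), 104.6, 58.3, -22.8) 0.14766882304644802
 board (array([594.1,  15.9]), 460.1, 360.4, 85.2) 0.04412154942480595
  part (array([723.1,  27. ]), 33.5, 18.5, -89.6) 38 [265. 137.] [0.7215 0.0263 0.057 ]
  part (array([661.5,  17.5]), 29.3, 29.2, 45.0) 118 [268. 160.] [0.6608 0.017  0.057 ]
  part (array([597.4,  51.7]), 46.3, 13.7, 18.8) 94 [254. 185.] [0.5977 0.0518 0.057 ]
  part (array([531.9,  25.5]), 27.8, 27.7, 0.5) 118 [265. 211.] [0.5317 0.0254 0.057 ]
  part (array([470.2,  52.2]), 45.5, 13.5, 22.4) 99 [254. 235.] [0.4702 0.052  0.057 ]
 jar (array([733. ,  27.3]), 34.3, 33.3, -52.0) 0.09477856121720452
```

```bash
cat >> h.py <<'E'
from scipy.spatial.transform import Rotation as Ro
def rel(targets,obs=None):
    """world targets (x,y,z,yaw) -> rows relative to current pose"""
    from plant import get_obs
    o=obs or get_obs();R=Ro.from_euler("xyz",o["orientation"],degrees=True).as_matrix()
    print("at",o["clock"],o["tool_pos"].round(4),o["orientation"].round(2),"F",o["force"].round(1),"op",round(o["opening"],4))
    for t in targets:
        d=R.T@(np.array(t[:3])-o["tool_pos"]);s=-((t[3]-o["orientation"][2]+180)%360-180)
        print("  ",t,"->",d.round(4),round(s,2))
E
python3 - <<'E'
from h import *
for n in("scene","top"):
    s=pickle.load(open(n+"0.pkl","rb"));o,r,P=cloud(s)
    m=(s["z_map"]>0)&(P[...,0]>.33)&(P[...,0]<.6)&(P[...,1]<-.22)&(P[...,1]>-.5)&(P[...,2]>.05)
    q=P[m];print(n,q.min(0),q.max(0))
rel([(.30,-.45,.36,-170),(.42,-.15,.36,178),(.443,.1,.36,178),(.443,.342,.30,178)])
E
```

```text
scene [ 0.38748146 -0.40756035  0.05010629] [ 0.47314671 -0.3225766   0.23471833]
top [ 0.38495884 -0.41130843  0.05005448] [ 0.47034772 -0.32607296  0.2395084 ]
at 0.1 [ 0.2293 -0.6345  0.2913] [ 1.7991e+02 -1.0000e-02 -1.6013e+02] F [ 0.1 -0.2 -0.2] op 0.0874
   (0.3, -0.45, 0.36, -170) -> [-0.1292  0.1496 -0.0685] 9.87
   (0.42, -0.15, 0.36, 178) -> [-0.344   0.391  -0.0681] 21.87
   (0.443, 0.1, 0.36, 178) -> [-0.4506  0.6183 -0.0678] 21.87
   (0.443, 0.342, 0.3, 178) -> [-0.5328  0.8458 -0.0075] 21.87
```

Emit:
play_rows:
  series:
    - [100,-0.02,0.02,-0.04,4]
    - [100,-0.04,0.045,-0.07,8]
    - [100,-0.07,0.08,-0.07,12]
    - [100,-0.1,0.115,-0.07,16]
    - [100,-0.13,0.15,-0.07,20]
    - [100,-0.16,0.185,-0.07,22]
    - [100,-0.19,0.22,-0.07,22]
    - [100,-0.225,0.255,-0.07,22]
    - [100,-0.26,0.295,-0.07,22]
    - [100,-0.29,0.33,-0.07,22]

```text
clock: 1.1
tool_pos: [0.39, -0.224, 0.3621]
orientation: [180.0, 0.0, 177.9]
force: [2.0, 0.3, 0.5]
opening: 0.0879
```

```bash
python3 - <<'E'
from h import *
rel([(.42,-.15,.36,178),(.443,.1,.36,178),(.443,.342,.30,178)])
E
```

```text
at 1.1 [ 0.39   -0.224   0.3621] [1.7999e+02 1.0000e-02 1.7786e+02] F [2.  0.3 0.5] op 0.0879
   (0.42, -0.15, 0.36, 178) -> [-0.0272  0.075   0.0021] -0.14
   (0.443, 0.1, 0.36, 178) -> [-0.0408  0.3257  0.0022] -0.14
   (0.443, 0.342, 0.3, 178) -> [-0.0317  0.5675  0.0622] -0.14
```

Emit:
play_rows:
  series:
    - [100,-0.03,0.045,0,0]
    - [100,-0.04,0.09,0,0]
    - [100,-0.045,0.14,0,0]
    - [100,-0.045,0.19,0,0]
    - [100,-0.045,0.24,0,0]
    - [100,-0.04,0.29,0,0]
    - [100,-0.04,0.335,0,0]
    - [100,-0.04,0.38,0,0]
    - [100,-0.035,0.42,0,0]
    - [100,-0.035,0.46,0,0]

```text
clock: 2.1
tool_pos: [0.4412, 0.2342, 0.3621]
orientation: [180.0, -0.0, 177.9]
force: [0.5, -0.9, -0.1]
opening: 0.088
```

Emit:
play_rows:
  series:
    - [100,0,0.04,0.0,0]
    - [100,0.002,0.075,0.02,0]
    - [100,0.002,0.105,0.04,0]
    - [100,0.002,0.108,0.04,0]
    - [100,0.002,0.108,0.04,0]

```text
clock: 2.6
tool_pos: [0.4438, 0.341, 0.3211]
orientation: [-179.9, -0.1, 177.9]
force: [-0.4, 0.7, 0.7]
opening: 0.0876
```

```bash
python3 - <<'E'
from h import *
from plant import get_obs,snapshot
o=get_obs();s=snapshot("wrist");s["obs"]=o
T=np.eye(4);T[:3,:3]=Ro.from_euler("xyz",o["orientation"],degrees=True).as_matrix();T[:3,3]=o["tool_pos"]
s["camera_from_world"]=np.linalg.inv(T@s["tool_from_camera"]);pickle.dump(s,open("w1.pkl","wb"))
print(o["tool_pos"],o["orientation"],o["qvel"].round(2),s["tool_from_camera"])
crop(s,0,0,512,384,1.5,"pics/w1.png")
E
```

```text
[0.44376125 0.34095033 0.32109867] [-1.79876449e+02 -6.82881860e-02  1.77939807e+02] [-1.19 -2.05  0.29  0.33 -0.36  0.25] [[-1.95316716e-04  9.54595761e-01  2.97904170e-01  8.14754566e-02]
 [ 9.99999420e-01  5.01968768e-04 -9.52858956e-04  6.23173259e-05]
 [-1.05913371e-03  2.97903811e-01 -9.54595306e-01 -9.11008131e-02]
 [ 0.00000000e+00  0.00000000e+00  0.00000000e+00  1.00000000e+00]]
```

View pics/w1.png

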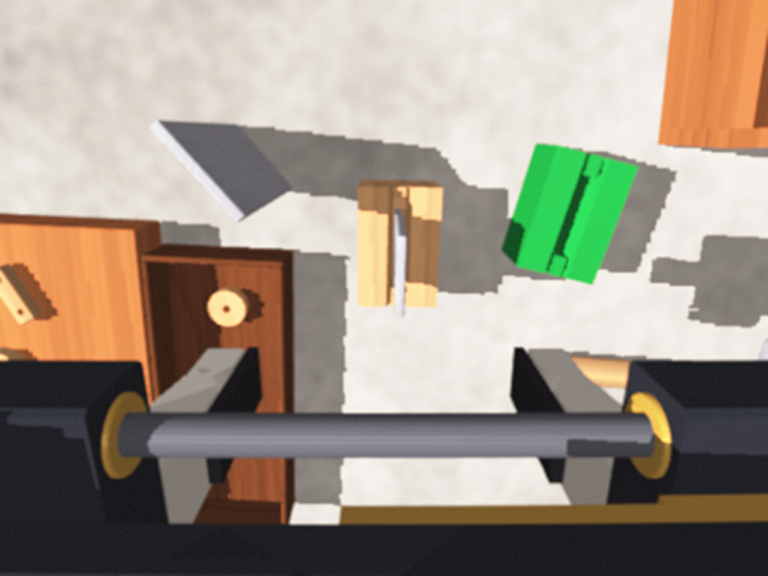

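The wrist view shows the scraper edge-on in the pale block. Its top edge runs from about (398,210) to (402,316), the holder is at (400,243), and the big plate is off to the left at (220,170).

```bash
python3 - <<'E'
from h import *
s=pickle.load(open("w1.pkl","rb"));o,r,P=cloud(s)
crop(s,225,110,310,220,7,"pics/w1c.png")
X,Y,Z=P[...,0],P[...,1],P[...,2]
box=(abs(X-.445)<.07)&(abs(Y-.345)<.06)
m=box&(abs(Z-.055)<.005);q=P[m][:,:2];(c,w,a)=cv2.minAreaRect((q*1000).astype(np.float32));print("holder",c,w,a)
m=box&(Z>.115)&(Z<.15);q=P[m];print(len(q),np.percentile(Z[m],[5,50,95]).round(4))
q=onplane(o,r,.13)[m];(c,w,a)=cv2.minAreaRect((q[:,:2]*1000).astype(np.float32));print("scr",c,w,a)
for v in range(135,215,4):
    uu=np.where(m[v])[0]
    if len(uu): print(v,uu.min(),uu.max(),(onplane(o,r,.13)[v,uu.min()]).round(4),onplane(o,r,.13)[v,uu.max()].round(4),Z[v,uu].round(3))
E
```

```text
holder (445.5658874511719, 349.66265869140625) (59.67414855957031, 90.29381561279297) 86.91783905029297
332 [0.1198 0.1285 0.1297]
scr (443.2420654296875, 349.3435363769531) (5.26036262512207, 51.218116760253906) 86.85078430175781
155 265 269 [0.4185 0.3488 0.13  ] [0.4186 0.3522 0.13  ] [0.12  0.119 0.12  0.119 0.119]
159 265 270 [0.4219 0.3487 0.13  ] [0.4221 0.353  0.13  ] [0.128 0.129 0.128 0.128 0.128 0.127]
163 264 270 [0.4254 0.3477 0.13  ] [0.4256 0.3529 0.13  ] [0.117 0.128 0.128 0.129 0.128 0.128 0.128]
167 264 269 [0.429  0.3476 0.13  ] [0.4291 0.3519 0.13  ] [0.119 0.129 0.129 0.129 0.129 0.128]
171 264 269 [0.4325 0.3475 0.13  ] [0.4327 0.3518 0.13  ] [0.123 0.129 0.128 0.129 0.128 0.128]
175 264 269 [0.4361 0.3474 0.13  ] [0.4363 0.3518 0.13  ] [0.127 0.129 0.13  0.128 0.127 0.129]
179 264 269 [0.4397 0.3473 0.13  ] [0.4399 0.3517 0.13  ] [0.127 0.129 0.128 0.129 0.128 0.128]
183 264 269 [0.4434 0.3472 0.13  ] [0.4436 0.3516 0.13  ] [0.129 0.129 0.127 0.128 0.129 0.128]
187 264 269 [0.4471 0.3471 0.13  ] [0.4472 0.3515 0.13  ] [0.128 0.129 0.129 0.127 0.129 0.129]
191 264 269 [0.4508 0.347  0.13  ] [0.4509 0.3514 0.13  ] [0.129 0.13  0.128 0.129 0.129 0.128]
195 264 269 [0.4545 0.3468 0.13  ] [0.4547 0.3513 0.13  ] [0.128 0.128 0.129 0.129 0.129 0.128]
199 264 268 [0.4583 0.3467 0.13  ] [0.4584 0.3503 0.13  ] [0.128 0.129 0.129 0.129 0.128]
203 263 268 [0.462  0.3457 0.13  ] [0.4622 0.3502 0.13  ] [0.117 0.129 0.129 0.129 0.129 0.129]
207 263 268 [0.4658 0.3456 0.13  ] [0.466  0.3501 0.13  ] [0.12  0.13  0.129 0.129 0.127 0.128]
```

View pics/w1c.png

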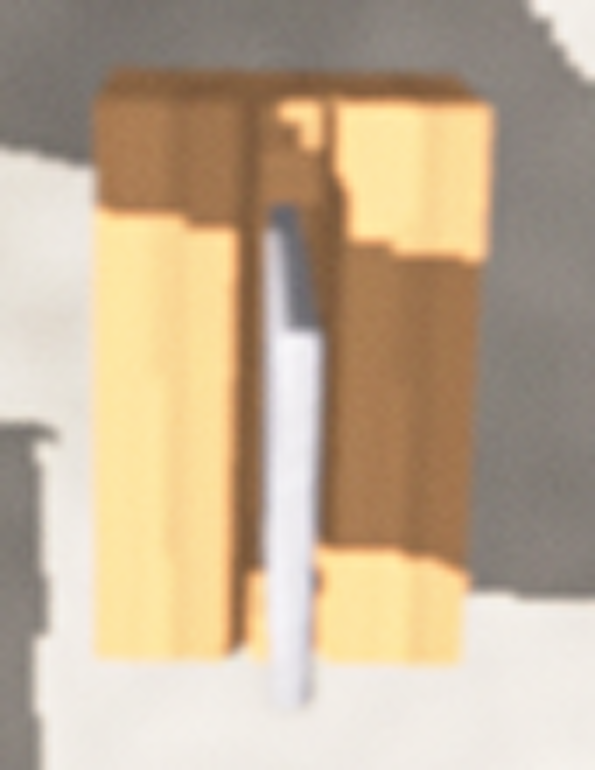

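```bash
python3 - <<'E'
from h import *
rel([(.4433,.3494,.30,176.8),(.4433,.3494,.160,176.8)])
E
```

```text
at 2.65 [0.444  0.3404 0.322 ] [-1.7995e+02 -2.0000e-02  1.7790e+02] F [ 0.4 -1.1 -1. ] op 0.0878
   (0.4433, 0.3494, 0.3, 176.8) -> [0.001 0.009 0.022] 1.1
   (0.4433, 0.3494, 0.16, 176.8) -> [0.001  0.0091 0.162 ] 1.1
```

Emit:
play_rows:
  series:
    - [100,0.001,0.009,0.02,1.1]
    - [100,0.001,0.009,0.06,1.1]
    - [100,0.001,0.009,0.1,1.1]
    - [100,0.001,0.009,0.13,1.1]
    - [100,0.001,0.009,0.15,1.1]
    - [100,0.001,0.009,0.161,1.1]
    - [100,0.001,0.009,0.162,1.1]
    - [100,0.001,0.009,0.162,1.1]

```text
clock: 3.45
tool_pos: [0.444, 0.3497, 0.1614]
orientation: [179.9, 0.1, 176.8]
force: [0.8, 0.1, -0.5]
opening: 0.0876
```

Emit:
play_rows:
  series:
    - [40,0,0,0,0]
    - [25,0,0,0,0]
    - [15,0,0,0,0]
    - [0,0,0,0,0]
    - [0,0,0,0,0]
    - [0,0,0,0,0]
    - [0,0,0,0,0]
    - [0,0,0,0,0]
    - [0,0,0,0,0]
    - [0,0,0,0,0]

```text
clock: 4.45
tool_pos: [0.4434, 0.3495, 0.1601]
orientation: [-180.0, -0.0, 176.8]
force: [0.9, -0.2, -0.0]
opening: 0.0133
```

```bash
python3 - <<'E'
from h import *
from plant import snapshot
rel([(.4433,.3494,.160,176.8)])
s=snapshot("wrist");crop(s,0,0,512,384,1.5,"pics/w2.png")
E
```

```text
at 4.45 [0.4434 0.3495 0.1601] [-180.     -0.    176.77] F [ 0.9 -0.2 -0. ] op 0.0133
   (0.4433, 0.3494, 0.16, 176.8) -> [ 0.0001 -0.0001  0.0001] -0.03
```

View pics/w2.png

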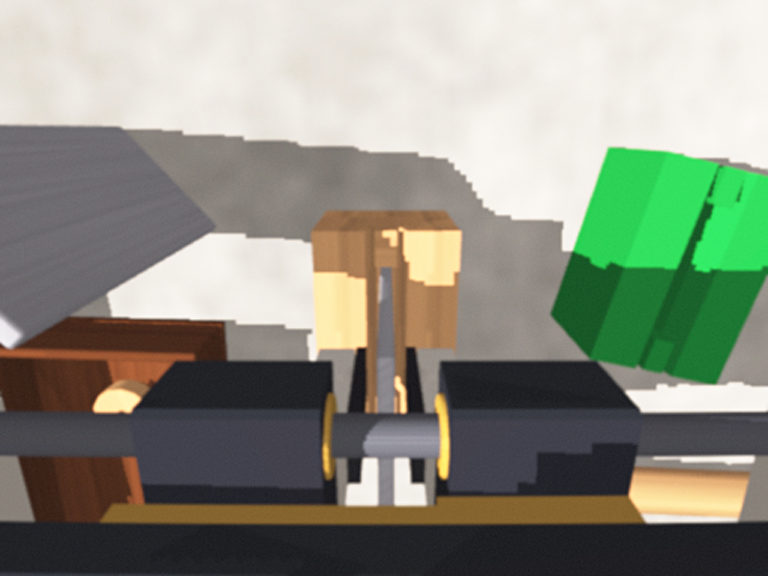

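Still closing: the opening is 13 mm, with the blade at (385,400) between the pads.

Emit:
play_rows:
  series:
    - [0,0,0,0,0]
    - [0,0,0,0,0]
    - [0,0,0,0,0]
    - [0,0,0,0,0]
    - [0,0,0,0,0]

```text
clock: 5.0
tool_pos: [0.4434, 0.3495, 0.1602]
orientation: [180.0, 0.0, 176.8]
force: [-0.5, 0.2, -0.1]
opening: 0.0045
```

Emit:
play_rows:
  series:
    - [0,0,0,-0.003,0]
    - [0,0,0,-0.01,0]
    - [0,0,0,-0.02,0]
    - [0,0,0,-0.035,0]
    - [0,0,0,-0.05,0]
    - [0,0,0,-0.07,0]
    - [0,0,0,-0.09,0]
    - [0,0,0,-0.1,0]
    - [0,0,0,-0.1,0]

```text
clock: 5.9
tool_pos: [0.4438, 0.3501, 0.2622]
orientation: [179.8, 0.1, 176.8]
force: [0.4, 0.3, -1.4]
opening: 0.0049
```

```bash
python3 - <<'E'
from h import *
from plant import snapshot,get_obs
o=get_obs();print(o["tool_pos"],o["orientation"],o["force"],o["opening"])
S={}
for n in("scene","top","wrist"):
    s=snapshot(n);S[n]=s;pickle.dump(s,open(n+"1.pkl","wb"))
crop(S["wrist"],150,100,400,384,2,"pics/w3.png")
s=S["scene"];crop(s,270,60,420,180,5,"pics/s3.png")
for n in("scene","top"):
    o,r,P=cloud(S[n]);X,Y,Z=P[...,0],P[...,1],P[...,2]
    m=(abs(X-.4434)<.05)&(abs(Y-.3495)<.03)&(Z>.07)&(Z<.19);q=P[m]
    print(n,len(q),np.percentile(q,[2,50,98],axis=0).round(4))
E
```

```text
[0.4438322  0.35007458 0.26218785] [1.79829090e+02 1.09340983e-01 1.76776475e+02] [ 0.39157483  0.29479773 -1.44073764] 0.004921415121230039
scene 166 [[0.4249 0.3477 0.1244]
 [0.4558 0.3496 0.1557]
 [0.4739 0.3523 0.1889]]Traceback (most recent call last):
  File "<stdin>", line 12, in <module>
    return _quantile_unchecked(
        a, q, axis, out, overwrite_input, method, keepdims, weights)
    return _ureduce(a,
                    func=_quantile_ureduce_func,
    ...<5 lines>...
                    overwrite_input=overwrite_input,
                    method=method)
    r = func(a, **kwargs)
    result = _quantile(arr,
                       quantiles=q,
    ...<2 lines>...
                       out=out,
                       weights=wgt)
    slices_having_nans = np.isnan(arr[-1, ...])
                                  ~~~^^^^^^^^^
IndexError: index -1 is out of bounds for axis 0 with size 0
```

View pics/s3.png

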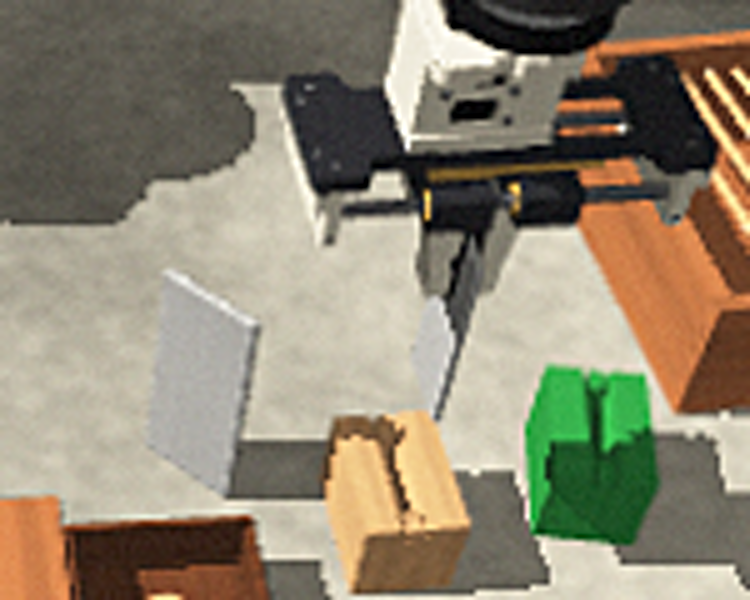

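View pics/w3.png

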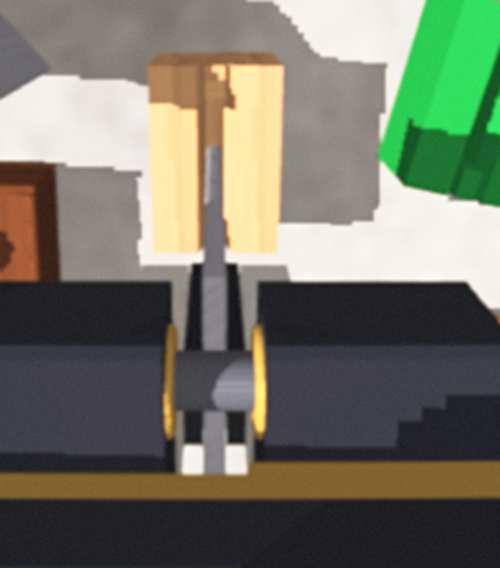

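The scraper is out: it hangs vertically below the fingers at (440,360) in the scene crop and the slot is empty. Next is one wrist look at the board to pin down the rows.

```bash
python3 - <<'E'
from h import *
rel([(.68,.12,.32,175)])
E
```

```text
at 6.05 [0.443  0.3492 0.2593] [-1.7995e+02 -5.0000e-02  1.7675e+02] F [ 0.2 -0.4 -1. ] op 0.0051
   (0.68, 0.12, 0.32, 175) -> [-0.2495 -0.2154 -0.0607] 1.75
```

Emit:
play_rows:
  series:
    - [0,-0.02,-0.015,-0.03,0.5]
    - [0,-0.05,-0.04,-0.06,1]
    - [0,-0.085,-0.07,-0.06,1.5]
    - [0,-0.12,-0.1,-0.06,1.8]
    - [0,-0.155,-0.135,-0.06,1.8]
    - [0,-0.19,-0.165,-0.06,1.8]
    - [0,-0.22,-0.19,-0.06,1.8]
    - [0,-0.245,-0.21,-0.06,1.8]
    - [0,-0.25,-0.215,-0.06,1.8]
    - [0,-0.25,-0.215,-0.06,1.8]

```text
clock: 7.05
tool_pos: [0.6811, 0.1196, 0.318]
orientation: [-179.9, -0.2, 174.8]
force: [-1.0, 0.6, -0.7]
opening: 0.0046
```

Emit:
play_rows:
  series:
    - [0,0,0,0,0]
    - [0,0,0,0,0]

```text
clock: 7.25
tool_pos: [0.6801, 0.1218, 0.3201]
orientation: [180.0, -0.0, 175.0]
force: [0.4, -0.7, -0.9]
opening: 0.0048
```

```bash
cat > w.py <<'E'
from h import *
from plant import get_obs,snapshot
def wrist(name):
    o=get_obs();s=snapshot("wrist")
    T=np.eye(4);T[:3,:3]=Ro.from_euler("xyz",o["orientation"],degrees=True).as_matrix();T[:3,3]=o["tool_pos"]
    s["camera_from_world"]=np.linalg.inv(T@s["tool_from_camera"]);pickle.dump(s,open(name+".pkl","wb"))
    print(o["tool_pos"],o["orientation"],o["opening"]);crop(s,0,0,512,384,1.5,f"pics/{name}.png");return s
E
python3 - <<'E'
from w import *
s=wrist("w4");o,r,P=cloud(s);X,Y,Z=P[...,0],P[...,1],P[...,2]
ok=s["z_map"]>0
m=(ok&(Z>.0515)&(Z<.065)&(X>.3)&(X<.8)&(abs(Y)<.2)).astype(np.uint8)
nl,lab,st,ce=cv2.connectedComponentsWithStats(m)
for i in range(1,nl):
    if st[i,4]>60:
        q=onplane(o,r,.057)[lab==i][:,:2];print(ce[i].round(),st[i,4],cv2.minAreaRect((q*1000).astype(np.float32)))
E
```

```text
[0.68013877 0.12176798 0.32012058] [ 1.79997016e+02 -1.69570729e-02  1.75040960e+02] 0.004827779377594533
[146.  26.] 900 ((533.5695190429688, 26.728801727294922), (31.4313907623291, 30.16094970703125), 58.94139862060547)
[183.  92.] 634 ((598.4943237304688, 53.453800201416016), (45.1042594909668, 14.565211296081543), 18.321836471557617)
[160. 156.] 668 ((661.184326171875, 18.54639434814453), (31.691749572753906, 30.698339462280273), 84.91094970703125)
[183. 210.] 260 ((727.517578125, 33.170650482177734), (36.275840759277344, 24.379640579223633), 48.51740264892578)
```

View pics/w4.png

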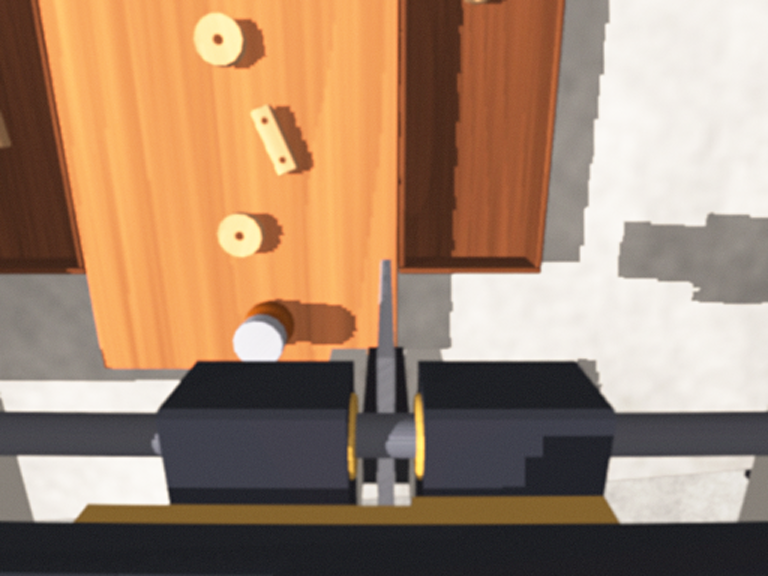

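```bash
python3 - <<'E'
from h import *
s=pickle.load(open("w4.pkl","rb"));o,r,P=cloud(s);Q=onplane(o,r,.045)
Z=P[...,2];ok=(s["z_map"]>0)
# board edges per row: depth change board->tray floor
L=[];R=[]
for v in range(5,170,5):
    b=np.where(ok[v]&(Z[v]>.0435)&(Z[v]<.062)&(np.arange(512)<275))[0]
    L.append(Q[v,b.min()][:2]);R.append(Q[v,b.max()][:2])
for n,E in(("-y edge",L),("+y edge",R)):
    E=np.array(E);print(n,E[::5].round(4).tolist());l=cv2.fitLine(E.astype(np.float32),cv2.DIST_HUBER,0,.001,.001).ravel();print(l,np.degrees(np.arctan(l[1]/l[0])))
E
```

```text
-y edge [[0.5009, -0.0856], [0.5234, -0.0908], [0.5468, -0.0962], [0.5718, -0.0933], [0.5972, -0.097], [0.6236, -0.1019], [0.6514, -0.1037]]
[ 0.9953699  -0.09611817  0.5928675  -0.09848503] -5.5156803
+y edge [[0.5225, 0.143], [0.545, 0.1401], [0.5684, 0.1382], [0.5928, 0.1362], [0.618, 0.1331], [0.6449, 0.1363], [0.6721, 0.1297]]
[ 0.996613   -0.08223416  0.6244952   0.13373357] -4.7169967
```

```bash
python3 - <<'E'
from h import *
u=np.array([.9962,-.0872]);v=np.array([.0872,.9962])
s=pickle.load(open("w4.pkl","rb"));o,r,P=cloud(s);Q=onplane(o,r,.043)
for p in[(470,270),(540,270),(20,270),(80,270)]:
    q=Q[int(p[1]/1.5),int(p[0]/1.5)][:2];print("far wall outer",q.round(4),(u@q).round(4),(v@q).round(4))
Q=onplane(o,r,.045);q=Q[int(367/1.5),int(110/1.5)][:2];print("board far",u@q,v@q)
t=pickle.load(open("top0.pkl","rb"));o,r,P=cloud(t);Q=onplane(o,r,.043);Z=P[...,2]
m=(t["z_map"]>0)&(Z>.037)&(Z<.048)
U=Q[...,0]*u[0]+Q[...,1]*u[1];V=Q[...,0]*v[0]+Q[...,1]*v[1]
for a,b in((.2,.28),(-.14,-.065),(0,.15)):
    k=m&(V>a)&(V<b)&(U>.35)&(U<.85);print(a,U[k].min(),U[k].max(),np.histogram(U[k],bins=12,range=(.40,.80))[0])
E
```

```text
far wall outer [0.7064 0.1845] 0.6876 0.2454
far wall outer [0.711  0.2383] 0.6876 0.2994
far wall outer [ 0.6761 -0.1609] 0.6875 -0.1013
far wall outer [ 0.6802 -0.1139] 0.6876 -0.0542
board far 0.7679543636717816 -0.04308479291060601
0.2 0.35320654525224443 0.6898286321869891 [45 15  0  0  0  0  0  0 66  0  0  0]
-0.14 0.43035107499240416 0.6911681587905667 [23 36  0  0  0  0  0  0 64  0  0  0]
0 0.41030521139308507 0.7710820548439988 [526 693 691 647 690 640 676 616 673 589 556  89]
```

Emit:
play_rows:
  series:
    - [0,0.011,-0.045,0.02,0]
    - [0,0.011,-0.09,0.05,0]
    - [0,0.011,-0.13,0.08,0]
    - [0,0.011,-0.144,0.1,0]
    - [0,0.011,-0.144,0.12,0]
    - [0,0.011,-0.144,0.128,0]
    - [0,0.011,-0.144,0.1315,0]
    - [0,0.011,-0.144,0.1315,0]
    - [0,0.011,-0.144,0.1315,0]

```text
clock: 8.2
tool_pos: [0.6579, -0.0209, 0.1899]
orientation: [180.0, 0.1, 175.0]
force: [0.3, 0.3, -0.5]
opening: 0.0049
```

```bash
python3 - <<'E'
from w import *
s=wrist("w5")
sc=snapshot("scene");crop(sc,190,60,350,260,4*.75,"pics/s5.png")
E
```

```text
[ 0.65790943 -0.02086257  0.18988018] [1.79980688e+02 9.93973618e-02 1.75039042e+02] 0.004941917391280173
```

View pics/w5.png

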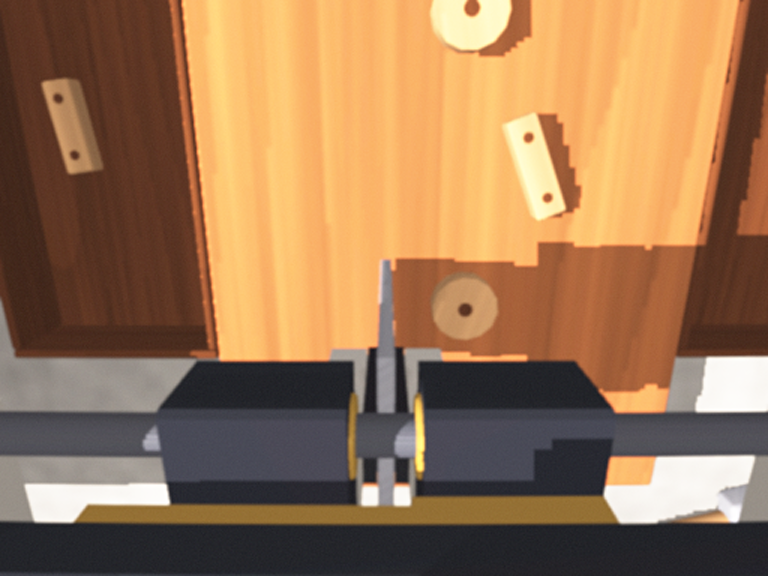

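View pics/s5.png

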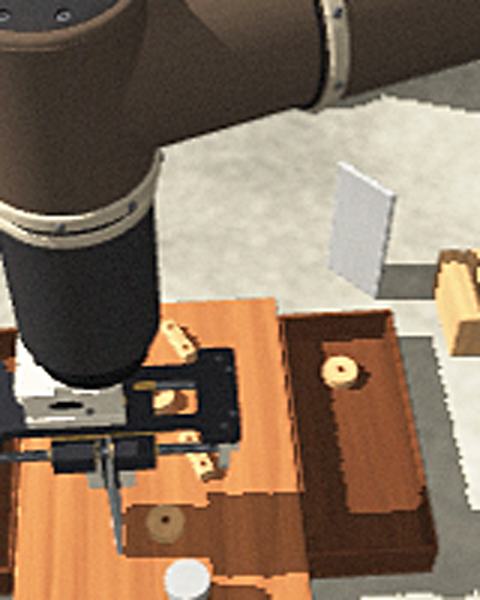

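The blade stands on the -y side of the far disc (wrist view: blade at (385,270), disc at (465,307)), with no contact force. Now I'll sweep toward +y.

Emit:
play_rows:
  series:
    - [0,0,0.008,0,0]
    - [0,0,0.02,0,0]
    - [0,0,0.034,0,0]
    - [0,0,0.05,0,0]
    - [0,0,0.066,0,0]
    - [0,0,0.082,0,0]
    - [0,0,0.098,0,0]
    - [0,0,0.114,0,0]
    - [0,0,0.13,0,0]
    - [0,0,0.146,0,0]

```text
clock: 9.3
tool_pos: [0.6702, 0.1251, 0.1886]
orientation: [-180.0, -0.0, 175.0]
force: [0.8, 0.4, -0.8]
opening: 0.0047
```

Emit:
play_rows:
  series:
    - [0,0,0.014,0,0]
    - [0,0,0.026,0,0]
    - [0,0,0.036,0,0]
    - [0,0,0.036,0,0]

```text
clock: 9.7
tool_pos: [0.6734, 0.1609, 0.1885]
orientation: [180.0, 0.0, 175.0]
force: [0.6, -0.5, -0.8]
opening: 0.0047
```

```bash
python3 - <<'E'
from w import *
s=wrist("w6")
E
```

```text
[0.67336901 0.1608726  0.18851343] [1.79997937e+02 2.78598669e-03 1.75031470e+02] 0.004672013321391437
```

View pics/w6.png

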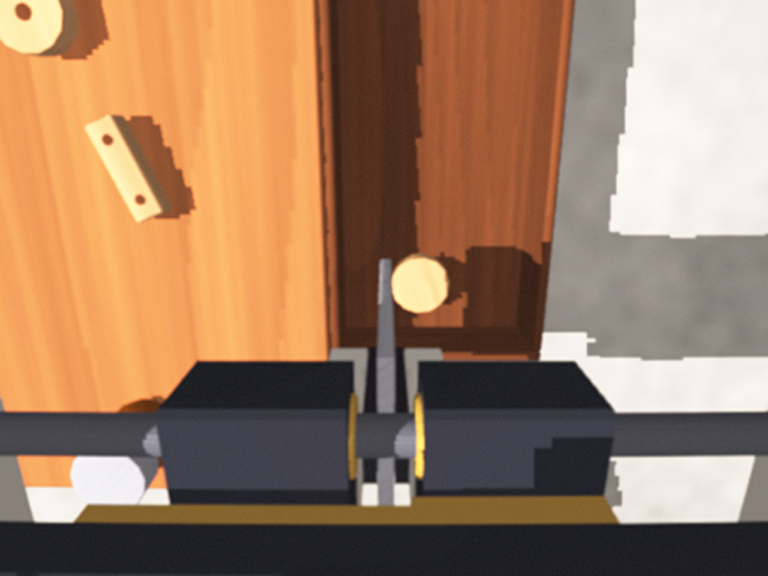

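The far disc dropped into the +y tray at (420,283). Next is the far grip: I'll lift, go to its +y side and lower.

Emit:
play_rows:
  series:
    - [0,0,0,-0.03,0]
    - [0,0.02,-0.02,-0.035,0]
    - [0,0.045,-0.05,-0.035,0]
    - [0,0.065,-0.0765,-0.035,0]
    - [0,0.065,-0.0765,-0.025,0]
    - [0,0.065,-0.0765,-0.008,0]
    - [0,0.065,-0.0765,0,0]
    - [0,0.065,-0.0765,0,0]

```text
clock: 10.55
tool_pos: [0.6013, 0.0887, 0.1873]
orientation: [-179.9, -0.1, 174.9]
force: [0.3, 0.4, -0.5]
opening: 0.0046
```

```bash
python3 - <<'E'
from w import *
s=wrist("w7")
E
```

```text
[0.6013307  0.08866171 0.18728847] [-1.79933543e+02 -1.28739087e-01  1.74938305e+02] 0.004592906384335457
```

View pics/w7.png

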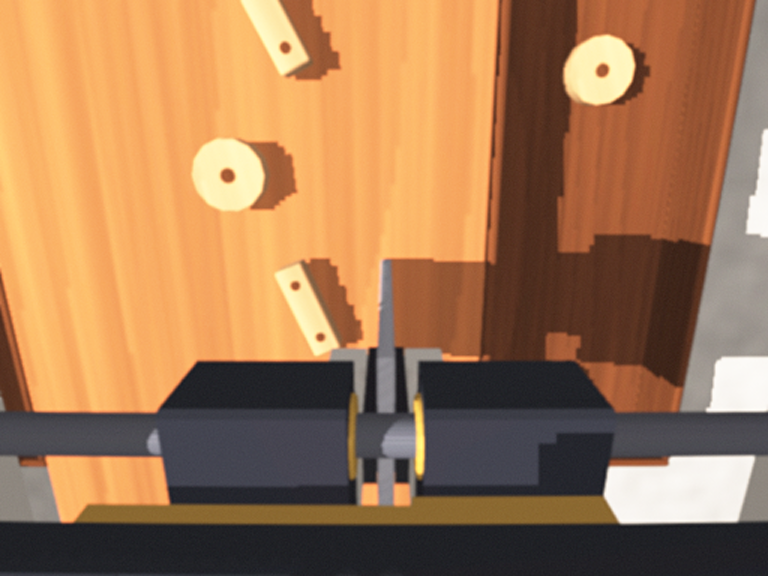

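The blade is on the +y side of the far grip at (308,307). I'll sweep toward -y.

Emit:
play_rows:
  series:
    - [0,0,-0.008,0,0]
    - [0,0,-0.02,0,0]
    - [0,0,-0.034,0,0]
    - [0,0,-0.05,0,0]
    - [0,0,-0.066,0,0]
    - [0,0,-0.082,0,0]
    - [0,0,-0.098,0,0]
    - [0,0,-0.114,0,0]
    - [0,0,-0.13,0,0]
    - [0,0,-0.146,0,0]

```text
clock: 11.6
tool_pos: [0.5889, -0.0577, 0.1887]
orientation: [-180.0, -0.0, 175.0]
force: [0.6, 0.3, -1.7]
opening: 0.0051
```

Emit:
play_rows:
  series:
    - [0,0,-0.016,0,0]
    - [0,0,-0.032,0,0]
    - [0,0,-0.048,0,0]
    - [0,0,-0.06,0,0]
    - [0,0,-0.07,0,0]
    - [0,0,-0.076,0,0]
    - [0,0,-0.076,0,0]

```text
clock: 12.3
tool_pos: [0.5822, -0.1327, 0.1886]
orientation: [-180.0, -0.0, 174.9]
force: [0.3, -0.1, 0.0]
opening: 0.0048
```

```bash
python3 - <<'E'
from w import *
s=wrist("w8")
E
```

```text
[ 0.5822465  -0.13271585  0.18860456] [-1.79997288e+02 -6.32938742e-03  1.74926543e+02] 0.004750840708353488
```

View pics/w8.png

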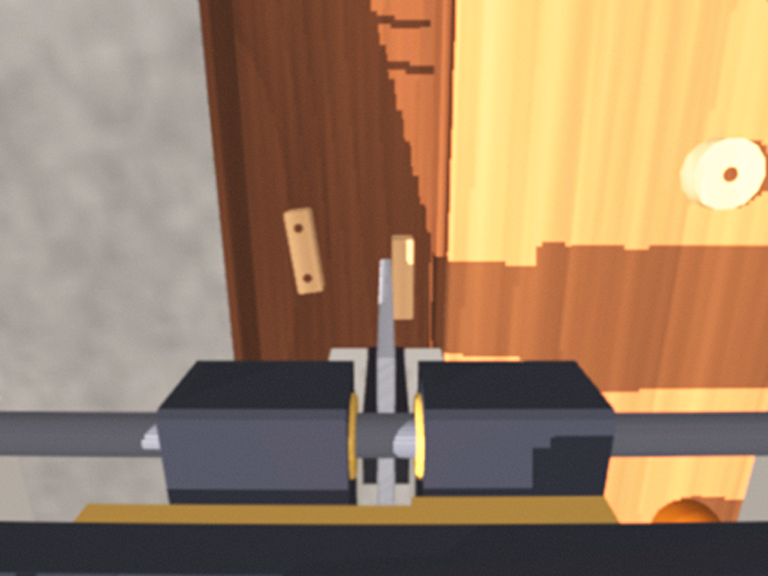

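The grip is in the -y tray at (403,277). Next is the near disc, from its -y side.

Emit:
play_rows:
  series:
    - [0,0,0,-0.03,0]
    - [0,0.02,0.02,-0.035,0]
    - [0,0.04,0.05,-0.035,0]
    - [0,0.055,0.085,-0.035,0]
    - [0,0.062,0.117,-0.035,0]
    - [0,0.062,0.117,-0.025,0]
    - [0,0.062,0.117,-0.008,0]
    - [0,0.062,0.117,0,0]
    - [0,0.062,0.117,0,0]

```text
clock: 13.25
tool_pos: [0.5302, -0.0102, 0.1874]
orientation: [-179.9, -0.1, 175.0]
force: [0.9, -1.4, -0.6]
opening: 0.005
```

```bash
python3 - <<'E'
from w import *
s=wrist("w9")
E
```

```text
[ 0.5301594  -0.01017391  0.18740888] [-1.79945882e+02 -1.41535238e-01  1.74973861e+02] 0.0050151283516144925
```

View pics/w9.png

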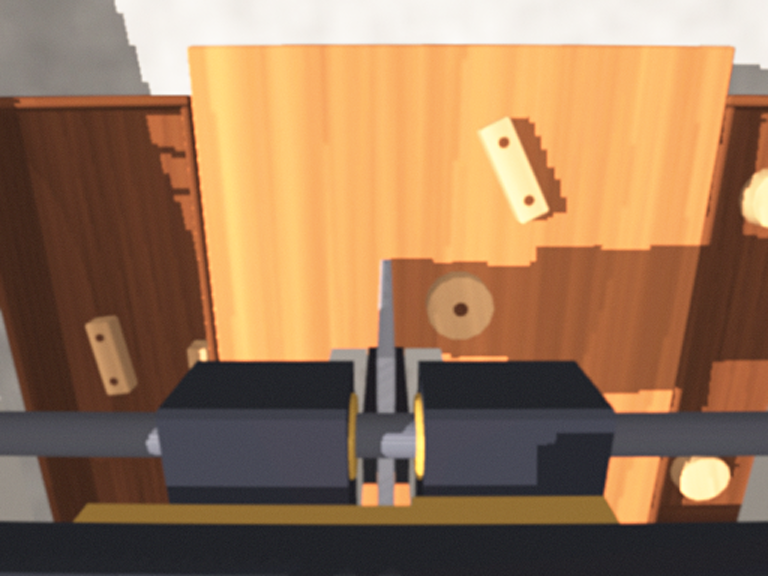

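The blade is on the -y side of the near disc at (460,307). I'll sweep toward +y.

Emit:
play_rows:
  series:
    - [0,0,0.008,0,0]
    - [0,0,0.02,0,0]
    - [0,0,0.034,0,0]
    - [0,0,0.05,0,0]
    - [0,0,0.066,0,0]
    - [0,0,0.082,0,0]
    - [0,0,0.098,0,0]
    - [0,0,0.114,0,0]
    - [0,0,0.13,0,0]
    - [0,0,0.146,0,0]

```text
clock: 14.3
tool_pos: [0.5437, 0.1368, 0.1886]
orientation: [-180.0, -0.0, 175.0]
force: [-0.3, -0.5, -1.3]
opening: 0.0047
```

Emit:
play_rows:
  series:
    - [0,0,0.014,0,0]
    - [0,0,0.026,0,0]
    - [0,0,0.036,0,0]
    - [0,0,0.036,0,0]

```text
clock: 14.7
tool_pos: [0.547, 0.1724, 0.1886]
orientation: [180.0, 0.0, 175.0]
force: [0.1, -0.3, -0.1]
opening: 0.0051
```

```bash
python3 - <<'E'
from w import *
s=wrist("w10")
E
```

```text
[0.54699767 0.17236658 0.18857756] [1.79998634e+02 7.60271562e-03 1.75022612e+02] 0.005076622913393352
```

View pics/w10.png

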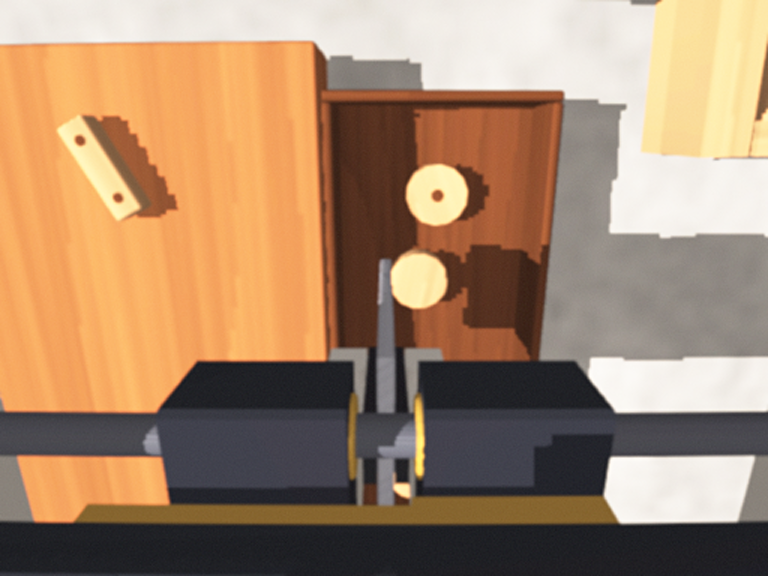

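The near disc is in the +y tray at (418,280). The last part is the near grip.

```bash
python3 - <<'E'
from h import *
u=np.array([.9962,-.0872]);v=np.array([.0872,.9962])
for n in("w9","w10"):
    s=pickle.load(open(n+".pkl","rb"));o,r,P=cloud(s);X,Y,Z=P[...,0],P[...,1],P[...,2]
    m=((s["z_map"]>0)&(Z>.0515)&(Z<.065)&(X>.4)&(X<.5)&(Y>0)&(Y<.12)).astype(np.uint8)
    nl,lab,st,ce=cv2.connectedComponentsWithStats(m)
    for i in range(1,nl):
        if st[i,4]>100:
            q=onplane(o,r,.057)[lab==i][:,:2];c=np.array(cv2.minAreaRect((q*1000).astype(np.float32))[0])/1000;print(c,u@c,v@c)
E
```

```text
[0.4703775  0.05139915] 0.4641080616455078 0.09222075608825683
[0.47050079 0.05452818] 0.4639580328857422 0.09534864507751466
```

Emit:
play_rows:
  series:
    - [0,0,0,-0.03,0]
    - [0,0.02,-0.02,-0.035,0]
    - [0,0.045,-0.055,-0.035,0]
    - [0,0.065,-0.088,-0.035,0]
    - [0,0.065,-0.088,-0.025,0]
    - [0,0.065,-0.088,-0.008,0]
    - [0,0.065,-0.088,0,0]
    - [0,0.065,-0.088,0,0]

```text
clock: 15.55
tool_pos: [0.4738, 0.0887, 0.1876]
orientation: [-179.9, -0.1, 174.9]
force: [0.9, -0.6, -0.1]
opening: 0.0048
```

```bash
python3 - <<'E'
from w import *
s=wrist("w11")
E
```

```text
[0.47383351 0.08874468 0.18761776] [-1.79920740e+02 -1.12031774e-01  1.74934798e+02] 0.004775991745431913
```

View pics/w11.png

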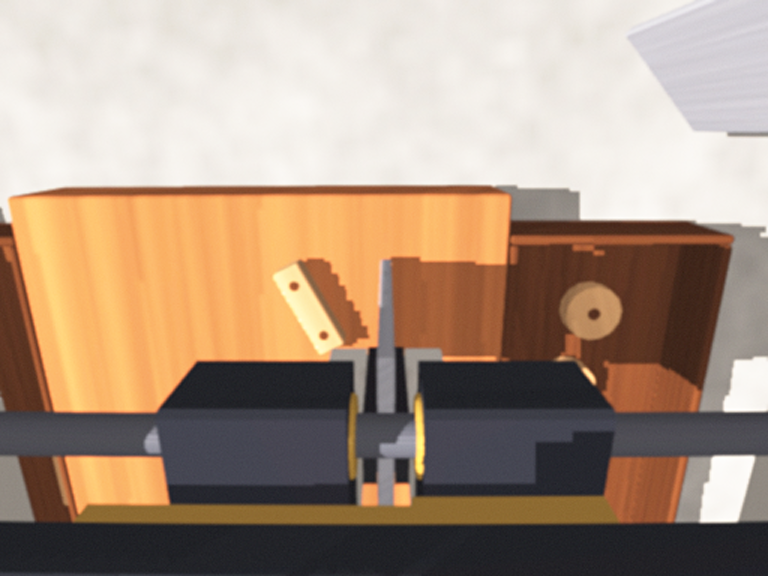

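The blade is on the +y side of the near grip at (308,307). I'll sweep toward -y.

Emit:
play_rows:
  series:
    - [0,0,-0.008,0,0]
    - [0,0,-0.02,0,0]
    - [0,0,-0.034,0,0]
    - [0,0,-0.05,0,0]
    - [0,0,-0.066,0,0]
    - [0,0,-0.082,0,0]
    - [0,0,-0.098,0,0]
    - [0,0,-0.114,0,0]
    - [0,0,-0.13,0,0]
    - [0,0,-0.146,0,0]

```text
clock: 16.6
tool_pos: [0.4611, -0.0578, 0.189]
orientation: [180.0, 0.0, 174.9]
force: [-0.2, 0.7, -0.8]
opening: 0.0046
```

Emit:
play_rows:
  series:
    - [0,0,-0.016,0,0]
    - [0,0,-0.032,0,0]
    - [0,0,-0.046,0,0]
    - [0,0,-0.057,0,0]
    - [0,0,-0.065,0,0]
    - [0,0,-0.068,0,0]
    - [0,0,-0.068,0,0]

```text
clock: 17.3
tool_pos: [0.4555, -0.1243, 0.1887]
orientation: [180.0, -0.0, 174.9]
force: [-1.0, 0.5, -0.8]
opening: 0.0048
```

```bash
python3 - <<'E'
from w import *
s=wrist("w12")
E
```

```text
[ 0.45545555 -0.12426765  0.18866458] [ 1.79999293e+02 -4.91984597e-04  1.74929321e+02] 0.004792656052934407
```

View pics/w12.png

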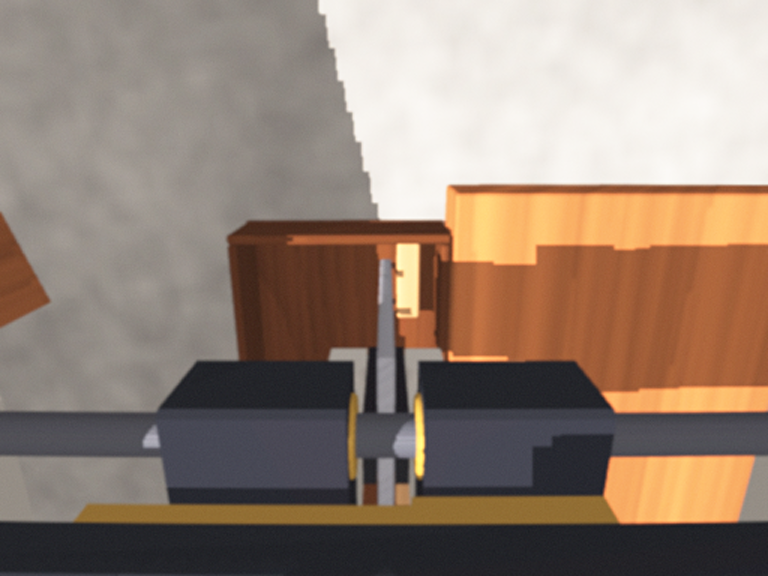

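The near grip is in the -y tray at (408,280). I'll lift high and go back to the holder.

```bash
python3 - <<'E'
from h import *
rel([(.4434,.3495,.2602,176.77)])
E
```

```text
at 17.35 [ 0.4555 -0.1239  0.1887] [180.     0.   174.95] F [ 0.4  1.2 -1. ] op 0.0049
   (0.4434, 0.3495, 0.2602, 176.77) -> [ 0.0538  0.4705 -0.0715] -1.82
```

Emit:
play_rows:
  series:
    - [0,0,0,-0.04,0]
    - [0,0,0,-0.085,0]
    - [0,0,0.01,-0.13,0]
    - [0,0,0.04,-0.14,0]
    - [0,0,0.08,-0.14,0]
    - [0,0,0.12,-0.14,0]
    - [0,0,0.16,-0.14,0]
    - [0,0.01,0.2,-0.14,0]
    - [0,0.02,0.24,-0.14,0]
    - [0,0.03,0.28,-0.14,0]

```text
clock: 18.35
tool_pos: [0.4494, 0.1598, 0.3288]
orientation: [180.0, 0.0, 175.0]
force: [0.5, -0.1, -1.7]
opening: 0.0051
```

```bash
python3 - <<'E'
from h import *
rel([(.4434,.3495,.2602,176.77)])
E
```

```text
at 18.35 [0.4494 0.1598 0.3288] [1.7998e+02 1.0000e-02 1.7503e+02] F [ 0.5 -0.1 -1.7] op 0.0051
   (0.4434, 0.3495, 0.2602, 176.77) -> [0.0224 0.1885 0.0686] -1.74
```

Emit:
play_rows:
  series:
    - [0,0.008,0.04,0,-0.8]
    - [0,0.015,0.08,0,-1.8]
    - [0,0.02,0.12,0,-1.8]
    - [0,0.022,0.155,0,-1.8]
    - [0,0.022,0.18,0,-1.8]
    - [0,0.022,0.188,0.01,-1.8]
    - [0,0.022,0.1885,0.04,-1.8]
    - [0,0.022,0.1885,0.065,-1.8]
    - [0,0.022,0.1885,0.068,-1.8]
    - [0,0.022,0.1885,0.068,-1.8]

```text
clock: 19.35
tool_pos: [0.4447, 0.347, 0.2604]
orientation: [-179.9, -0.0, 176.8]
force: [0.1, -0.6, -1.0]
opening: 0.0047
```

```bash
python3 - <<'E'
from w import *
s=wrist("w13");crop(s,150,100,400,384,2,"pics/w13.png")
rel([(.4434,.3495,.2602,176.77)])
for n in("scene","top"):
    t=snapshot(n);pickle.dump(t,open(n+"2.pkl","wb"))
    crop(t,*((130,150,370,300) if n=="scene" else (160,110,370,270)),3.3,f"pics/{n}2.png")
E
```

```text
[0.44467648 0.34700116 0.26037312] [-1.79912344e+02 -3.04157054e-02  1.76785532e+02] 0.004703494025195658
at 19.4 [0.4451 0.3474 0.2615] [1.7999e+02 4.0000e-02 1.7679e+02] F [ 0.   0.5 -0.1] op 0.0051
   (0.4434, 0.3495, 0.2602, 176.77) -> [0.0018 0.002  0.0013] 0.02
```

View pics/w13.png

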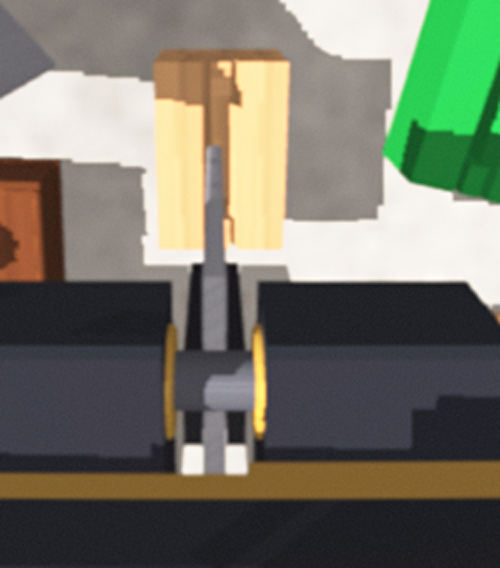

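View pics/scene2.png

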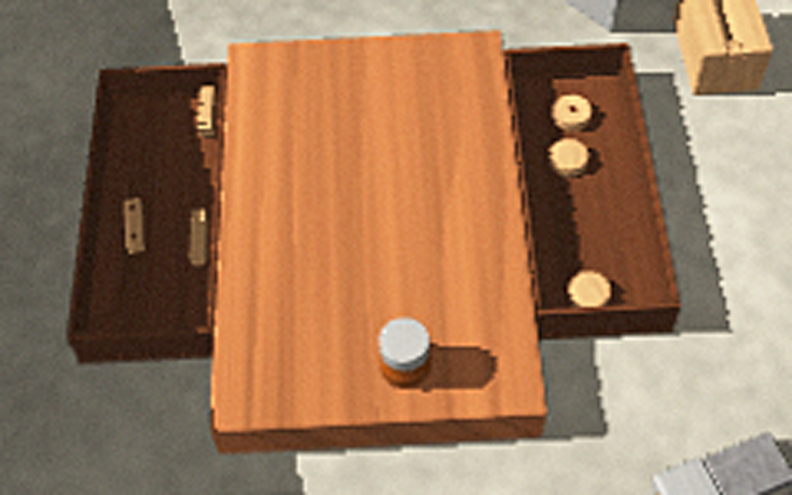

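View pics/top2.png

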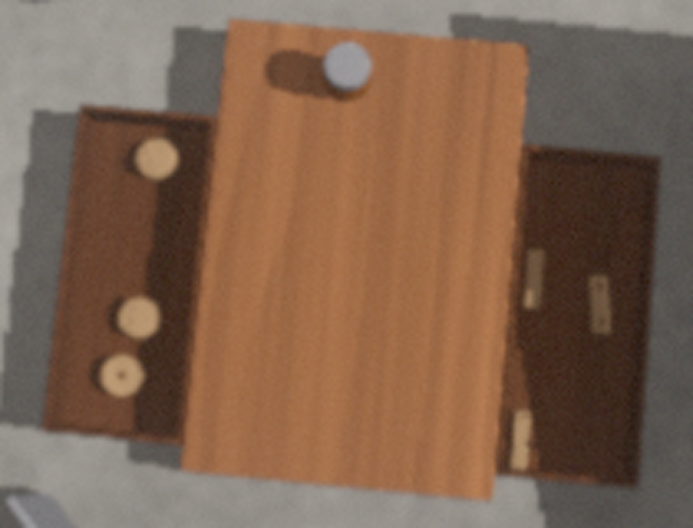

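Both pictures show three grips in the -y tray, three discs in the +y tray, and only the jar on the board, in its place. The blade sits in the grip as before. Now I'll fine-align and insert.

Emit:
play_rows:
  series:
    - [0,0.0018,0.002,0,0]
    - [0,0.0018,0.002,0,0]
    - [0,0.0018,0.002,0,0]

```text
clock: 19.8
tool_pos: [0.4432, 0.3496, 0.2612]
orientation: [180.0, 0.0, 176.8]
force: [0.0, 1.0, -0.0]
opening: 0.0046
```

```bash
python3 - <<'E'
from h import *
rel([(.4434,.3495,.2602,176.77)])
E
```

```text
at 19.8 [0.4432 0.3496 0.2612] [1.7996e+02 3.0000e-02 1.7678e+02] F [ 0.  1. -0.] op 0.0046
   (0.4434, 0.3495, 0.2602, 176.77) -> [-0.0002 -0.0001  0.001 ] 0.01
```

Emit:
play_rows:
  series:
    - [0,0,0,0.02,0]
    - [0,0,0,0.04,0]
    - [0,0,0,0.055,0]
    - [0,0,0,0.062,0]
    - [0,0,0,0.068,0]
    - [0,0,0,0.074,0]
    - [0,0,0,0.08,0]
    - [0,0,0,0.08,0]

```text
clock: 20.6
tool_pos: [0.443, 0.3493, 0.1801]
orientation: [-180.0, -0.0, 176.8]
force: [0.3, -0.2, -0.9]
opening: 0.0048
```

Emit:
play_rows:
  series:
    - [0,0,0,0.005,0]
    - [0,0,0,0.01,0]
    - [0,0,0,0.014,0]
    - [0,0,0,0.017,0]
    - [0,0,0,0.019,0]
    - [0,0,0,0.02,0]
    - [0,0,0,0.02,0]

```text
clock: 21.3
tool_pos: [0.4432, 0.3495, 0.1606]
orientation: [-180.0, -0.0, 176.8]
force: [0.2, -0.1, -0.6]
opening: 0.0051
```

```bash
python3 - <<'E'
from w import *
s=wrist("w14");crop(s,150,100,400,384,2,"pics/w14.png");rel([])
E
```

```text
[0.44315373 0.3494553  0.16058382] [-1.79992446e+02 -2.42541884e-03  1.76772837e+02] 0.005061482323837282
at 21.35 [0.4432 0.3495 0.1607] [180.     0.   176.77] F [-0.6  0.3 -0.4] op 0.0047
```

View pics/w14.png

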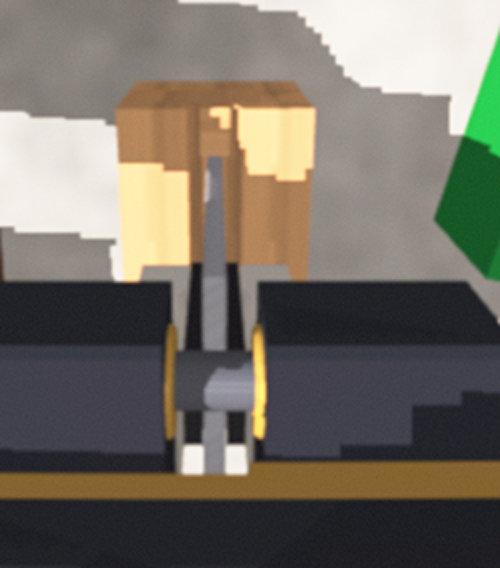

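Emit:
play_rows:
  series:
    - [0,0,0,0.0005,0]
    - [0,0,0,0.0008,0]
    - [0,0,0,0.001,0]
    - [0,0,0,0.001,0]

```text
clock: 21.75
tool_pos: [0.4433, 0.3496, 0.1601]
orientation: [180.0, 0.0, 176.8]
force: [-2.6, -1.5, 3.8]
opening: 0.0047
```

Light bottom contact at 3.8 N. Now I'll release.

Emit:
play_rows:
  series:
    - [15,0,0,0,0]
    - [30,0,0,0,0]
    - [50,0,0,0,0]
    - [70,0,0,0,0]
    - [100,0,0,0,0]
    - [100,0,0,0,0]
    - [100,0,0,0,0]
    - [100,0,0,0,0]

```text
clock: 22.55
tool_pos: [0.4432, 0.3495, 0.1597]
orientation: [180.0, 0.0, 176.8]
force: [0.7, -0.2, -0.2]
opening: 0.0634
```

Emit:
play_rows:
  series:
    - [100,0,0,0,0]
    - [100,0,0,-0.01,0]
    - [100,0,0,-0.04,0]
    - [100,0,0,-0.08,0]
    - [100,0,0,-0.12,0]
    - [100,0,0,-0.15,0]
    - [100,0,-0.01,-0.162,0]
    - [100,0,-0.01,-0.162,0]
    - [100,0,-0.01,-0.162,0]

```text
clock: 23.45
tool_pos: [0.4422, 0.3389, 0.3212]
orientation: [-180.0, -0.0, 176.7]
force: [1.0, 0.6, -0.8]
opening: 0.0876
```

```bash
python3 - <<'E'
from w import *
s=wrist("w15");o,r,P=cloud(s);X,Y,Z=P[...,0],P[...,1],P[...,2]
m=(abs(X-.445)<.07)&(abs(Y-.345)<.06)&(Z>.115)&(Z<.15)
q=onplane(o,r,.13)[m];print(cv2.minAreaRect((q[:,:2]*1000).astype(np.float32)),np.percentile(Z[m],[5,50,95]))
t=snapshot("scene");crop(t,130,90,420,300,2.7,"pics/scene3.png")
rel([])
E
```

```text
[0.44222798 0.3389274  0.32116546] [-1.79995908e+02 -3.87873651e-02  1.76736068e+02] 0.08758392343146922
((443.02587890625, 349.4945983886719), (4.472724914550781, 51.329124450683594), 87.19316101074219) [0.12681224 0.12842889 0.12968518]
at 23.55 [0.4422 0.3391 0.3202] [-1.7989e+02 -9.0000e-02  1.7676e+02] F [ 0.6 -0.3  0.2] op 0.0879
```

View pics/w15.png

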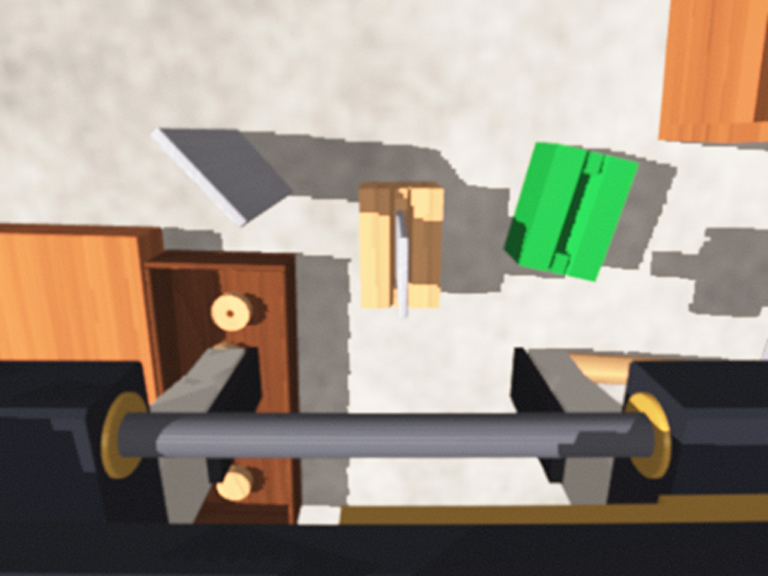

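View pics/scene3.png

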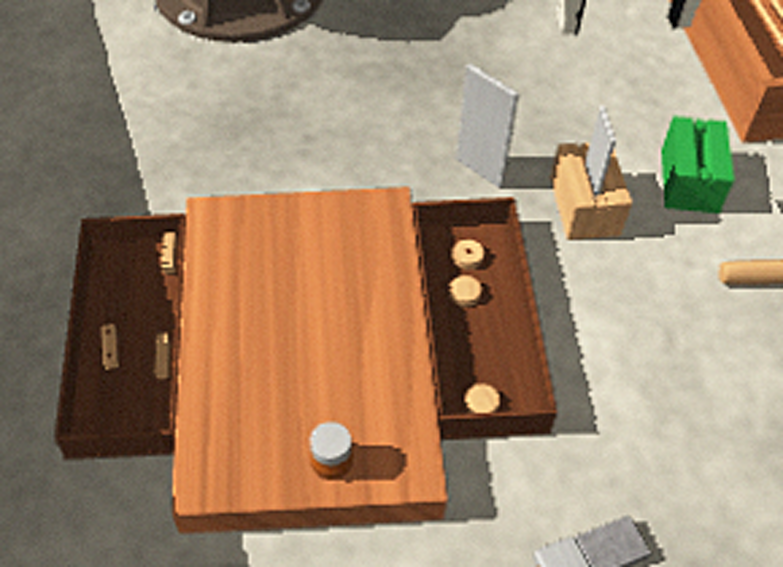

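The scraper is back at the pose I took it from: centre (443.0, 349.5) mm and top edge at about 129 mm, the same as before. The grips and discs are in their trays and the jar is untouched, so I'm handing in.

```bash
python3 -c "
from plant import close_job
print(close_job())"
```

```text
the job is handed in; nothing more can be done
None
```

The job is done and handed in at about 23.6 s of the 66 s allowed. I drew the small scraper straight up out of the pale block and made four sweeps with it, one per part. Both grips went into the -y tray with the first grip, and both discs into the +y tray with the first disc. I then stood the scraper back in its slot with a light 3.8 N touch on the slot floor, let go and backed away.

**Last checks:**
- **Parts:** the final picture shows three grips in one tray, three discs in the other, and only the jar left on the board, where it stood.
- **Scraper:** its top edge is at about 129 mm, as before the job, and its centre is within about 0.3 mm of where I first measured it.
- **Look-alikes:** the green block and the larger plate were not touched.
- **Forces:** the force readings stayed within a few newtons throughout.

**Disagreement between views:** before moving, the scene and top cameras placed the parts 4 to 7 mm apart. I used wrist-camera measurements instead, and those agreed with how every sweep went. None of the checks failed.

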